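Prop the drying cabinet's door ajar on its stay

TASK

The rack in the small drying cabinet has to air overnight: take the stay arm by its black knob, push the self-closing door out with it, and drop the arm's middle hole (the one with the blue ring) fully down over the brass peg on the cabinet's roof, so that the peg alone holds the door at that width. The peg is clamped somewhere along its slot, so feel for it with the arm and press on it only gently (well under 20 N). Leave the timer on the roof, the dropper bottle and the carton beside the cabinet where they are.

Things in the scene. Friction and masses are not known exactly. Their poses are not given: they have to be found in the camera images.
- cabinet: White drying cabinet, fixed, 210 deep (x) x 300 wide (y) x 150 mm high. Origin: middle of its underside. Its x axis points from its front (door side, towards the robot) to its back, y to the left seen from the robot, z up. The upright hinge axis of its door stands at (-115, +140) mm in this frame (front left).
- door (a joint): Angle of the grey-framed glass door, 0 = shut, growing as its free (right) edge swings out to the front. Door 242 wide, 148 mm to its top edge. It closes itself: the closing torque is 0.4 Nm shut and 0.6 Nm at 0.43 rad, about 4 N at the stay's pivot.
- swivel: Pivot of the stay arm on the top edge of the door, 160 mm from the door's hinge axis and in line with the door (at cabinet (-115, -20) mm with the door shut). Origin: the pivot point, at the mid-thickness of the arm, 164 mm above the table. The arm lies along its +x axis. The arm turns level about it (light friction) and tips up about it.
- stay (a joint): Lift angle of the stay arm about the pivot: 0 = level (a stop; it falls to this by its own weight, 0.14 kg in all), positive = knob end raised. With the door shut the arm must be raised beyond 0.25 rad to swing over the peg; with the door out at the middle hole, beyond 0.1 rad.
- knob (a point): Grip point of the black round knob that stands up on the stay arm 200 mm from the pivot: diameter 14, a smooth cylinder from 4 to 44 mm above the arm's mid-plane; this point is 30 mm above the arm's mid-plane, on the knob's axis. The arm under it is a flat steel bar 21 wide and 4 mm thick. At the start the arm lies level, swung to the left.
- hole_1 (a point): Centre of the arm's first round hole (11 mm bore), 96 mm from the pivot, at mid-thickness. Not wanted.
- hole_2 (a point): Centre of the arm's middle hole (11 mm bore, blue ring round it), 136 mm from the pivot, at mid-thickness. This one goes over the peg; the door then stands at 0.32 to 0.53 rad, depending on where the peg is.
- hole_3 (a point): Centre of the arm's last hole (11 mm bore), 176 mm from the pivot, at mid-thickness. Not wanted.
- slot_plate: Aluminium plate 78 x 30 x 4 mm fixed on the cabinet's roof at cabinet (-45, -10) mm, x axis as the cabinet's. Origin: centre of its underside, on the roof, 150 mm above the table. It carries the upright brass peg, diameter 9 with a flat, chamfered tip, standing on a 15.6 mm nut whose top is 10 mm above the roof.
- slot_mid (a point): Middle of the peg's slot at the height of the peg's tip, 25 mm above the roof (13 mm above the underside of the level arm). The peg is clamped firmly on the slot's line anywhere within 15 mm to either side of this point along the cabinet's x; its place is not measured. With the arm resting on the tip beside the middle hole the lift is about 0.1 rad; with a hole over the peg it falls to 0.
- timer_mid (a point): Bench timer, 62 x 67 x 17 mm, loose on the right back part of the cabinet's roof; its centre. Leave alone.
- dropper_mid (a point): Dropper bottle, diameter 27, 84 mm high, standing on the table to the right of the cabinet; its centre. Leave alone.
- pad_box_mid (a point): White carton 60 x 96 x 28 mm lying on the table to the left of the cabinet; its centre. Leave alone.

How it is judged:
On the way, in this order (a step that is already met when the one before it is completed fails the run):
1. the door has been pushed out with the stay arm (value of joint door above 0.25 rad), for 0.1 s.
2. the middle hole is down over the peg (value of joint door between 0.3 and 0.56 rad and value of joint stay below 0.02 rad and contact force between swivel and slot_plate above 0.5 N), for 0.2 s.
At the end, for the whole second after the job is handed in: The door stands at 0.30 to 0.56 rad (the width of the middle hole), the stay arm lies level (lift under 0.02 rad) and bears on the peg with more than 0.5 N, with the robot away (all of step 2); the robot touches nothing.
It fails at once if the peg or its plate is loaded by the stay arm with more than 20 N (contact force between swivel and slot_plate above 20 N).
It fails at once if the timer is pushed more than 15 mm (distance of timer_mid from where it was at the start of the episode above 0.015 m).
It fails at once if the dropper bottle is pushed or tipped more than 15 mm (distance of dropper_mid from where it was at the start of the episode above 0.015 m).
It fails at once if the carton is pushed more than 15 mm (distance of pad_box_mid from where it was at the start of the episode above 0.015 m).
It also fails if it takes over 64 s, if anything falls off the work surface, if the arm or the gripper's body presses on something with over 40 N, if the wrist force passes 120 N, or if a joint passes its speed limit or range.

ROBOT

A 7-joint arm with a two-finger parallel gripper is mounted at the origin on a cart in front of the work surface, level with it; the furniture and walls round the work are solid. World frame = base frame: x ahead of the robot, y to its left, z up, the work surface at z = 0. Lengths are in m, angles in rad, forces in N, time in s.
With the tool pointing down it reaches from about 0.4 to 0.85 m from the base axis. Payload 10.4 kg.
Tool frame: the origin (TCP) lies between the finger pads; the fingertips stand 22 mm ahead of it and the grasp point (between the pads) lies 3 mm ahead of it; x points along the fingers, y is the direction in which the jaws open and shut, and the axes are right-handed (so a half turn about x gives the same grasp; the last joint's range is limited). The gripper opens to 87 mm and grips with 3 to 60 N. Pads are 19 mm wide; open, the fingers measure 117 mm over their backs; the gripper's body (75 mm by 190 mm) begins 51 mm behind the grasp point.
Start: joints at [1.27, 0.332, -0.065, 1.46, 0.022, 1.35, -0.088], TCP at [0.171, -0.601, 0.245] pointing down, gripper open.
Joint ranges: [-2.6, 2.6], [-0.5, 2.12], [-1.47, 1.34], [0.16, 2.42], [-1.27, 4.41], [0.06, 2.06], [-2.6, 2.6]. Speed limits (rad/s): [2.22, 2.22, 2.79, 2.79, 3.14, 3.14, 3.14].

INTERFACE

Orientations are given as a unit quaternion [w, x, y, z].
In Python, from station import r, hand, inverse_kinematics, capture, workorder, current_time, current_joint_pos, current_qd, current_joint_efforts, current_eef_pos, current_ee_rot, current_force, current_ft_torque, current_width gives the robot as it stands. Calls block until the motion is done:
- r.move_to(position, orientation): joint-space move of the TCP to a pose.
- r.movel(position, v=0.15, rotation=None, force_limit=None): straight line of the TCP; rotation=None keeps the orientation; v is the mean speed in m/s. With force_limit (N) it stops when the force on the tool has changed by that much, and returns True; else False.
- r.move_joints(angles): joint-space move.
- hand.set_gripper(opening, force=None): finger opening in m; force is the grip in N (None keeps the last); returns when the fingers have stopped.
- r.dwell(seconds).
- inverse_kinematics(position, orientation): joint angles nearest the present ones, or None.
- capture(name): name is "scene" or "top" or "wrist"; returns a dict with "color" (420x560x3 uint8, red, green, blue), "depth" (420x560 float32, m along the optical axis (not along the pixel's ray), 0 where there is no reading), "fovy" (degrees; the focal length in pixels is half the picture's height over the tangent of half this angle, whatever the lens; pixels are square), "cx", "cy" (the principal point, pixels), "R" (3x3) and "t" (3): a world point X has camera coordinates R X + t; the wrist camera has in their place "hand_eye" (4x4, takes a point from camera to tool coordinates, whose origin is the TCP and whose axes are the tool frame's). Camera axes: x right, y down, z forward; pixel columns grow to the right and rows downward; lengths in m; the calibration is good to about 2 mm. A picture is of the moment at which its call begins: read the wrist's pose just before it.
A pose or a line that the arm cannot do raises r.Unreachable and nothing moves.
- workorder.close_job(): hands the job in, once; it reports no verdict.
Readings, each from a call of its own:
- current_time(): time.
- current_joint_pos(): joint angles.
- current_qd(): joint speeds.
- current_joint_efforts(): joint torques, N m.
- current_eef_pos(): TCP position.
- current_ee_rot(): TCP orientation.
- current_force(): force on the tool from outside, world axes, zero at the start.
- current_ft_torque(): the same for the moment, N m.
- current_width(): finger opening in m.
Only numpy, scipy, OpenCV 4.12 (cv2) and the standard library are available. Lean on these libraries where they do the work, as an engineer would, in place of code of your own. Each camera call takes 0.05 s, during which the arm holds its last target.

## Working session

There is one attempt and no reset: what is moved stays moved. The work goes in short steps, each a Python script; the robot and the scene stay as the last script left them, time stands still between calls to the robot, and variables do not carry over. Pictures are saved under pics/ and viewed, and the job is handed in when it is done.

```bash
ls; mkdir -p pics; python3 - <<'E'
from station import *
import cv2,numpy as np
print(current_time(),current_eef_pos(),current_ee_rot(),current_width())
for n in ["scene","top","wrist"]:
    c=capture(n); np.savez(f"{n}0.npz",**c)
    cv2.imwrite(f"pics/{n}0.png",c["color"][:,:,::-1]); print(n,c["fovy"],c["cx"],c["cy"],c.get("R"),c.get("t"))
E
```

```text
pics
0.0 [ 0.17130784 -0.60070656  0.24375074] [-0.09742403 -0.70020026 -0.09839749  0.70038995] 0.08711622982667114
scene 48.49274059107105 286.20772932293266 201.8189286657951 [[-0.41550264 -0.90941386  0.0179996 ]
 [-0.59679073  0.25762745 -0.75991376]
 [ 0.68643892 -0.32648817 -0.64977465]] [0.31196875 0.43549416 0.57878173]
top 47.57597582056327 279.2095703418654 205.77082102591123 [[ 0.00847873 -0.9998196   0.01699638]
 [-0.99660098 -0.00984183 -0.08179007]
 [ 0.08194259 -0.01624513 -0.99650464]] [0.07327456 0.5756707  1.14228601]
wrist 62.95862943070326 278.6068013443378 217.66403157766172 None None
```

View pics/scene0.png

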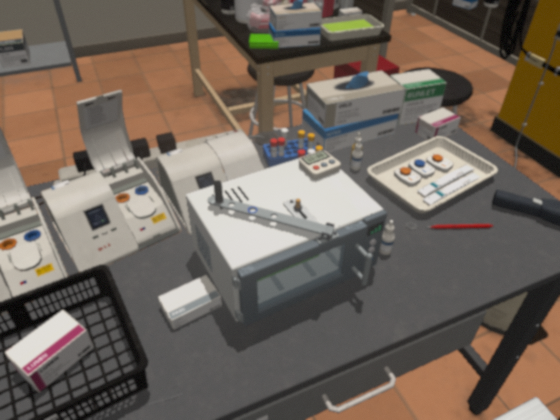

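View pics/top0.png

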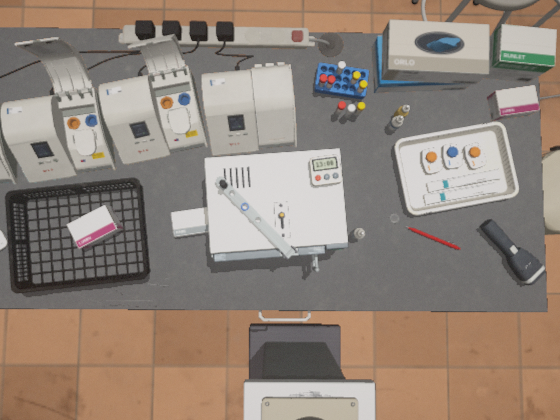

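```bash
cat > h.py <<'E'
import numpy as np,cv2
def ray(c,u,v):
    f=c["color"].shape[0]/2/np.tan(np.radians(float(c["fovy"]))/2)
    d=np.array([(u-c["cx"])/f,(v-c["cy"])/f,1.]); R=c["R"];t=c["t"]
    return -R.T@t, R.T@d
def onz(c,u,v,z):
    o,d=ray(c,u,v); return o+d*(z-o[2])/d[2]
def proj(c,X):
    f=c["color"].shape[0]/2/np.tan(np.radians(float(c["fovy"]))/2)
    p=c["R"]@np.asarray(X)+c["t"]; return np.array([p[0]/p[2]*f+c["cx"],p[1]/p[2]*f+c["cy"]])
def crop(c,u0,v0,w,h,k,fn):
    im=c["color"][v0:v0+h,u0:u0+w,::-1]; cv2.imwrite(fn,cv2.resize(im,None,fx=k,fy=k,interpolation=cv2.INTER_CUBIC))
E
python3 - <<'E'
from h import *
c=dict(np.load("top0.npz")); crop(c,165,140,210,140,3.8,"pics/top0c.png")
s=dict(np.load("scene0.npz")); crop(s,180,140,220,160,3.6,"pics/scene0c.png")
d=c["depth"]
# roof height check & hist
f=210/np.tan(np.radians(float(c["fovy"]))/2)
v,u=np.mgrid[0:420,0:560]
P=np.stack([(u-c["cx"])/f*d,(v-c["cy"])/f*d,d],-1)
X=(P-c["t"])@c["R"]
np.save("topX.npy",X)
m=(abs(X[...,2]-0.15)<0.006)&(u>195)&(u<355)&(v>140)&(v<262)
m=m.astype(np.uint8)
m=cv2.morphologyEx(m,cv2.MORPH_CLOSE,np.ones((9,9)))
cs=max(cv2.findContours(m,0,2)[0],key=cv2.contourArea)
r=cv2.minAreaRect(cs);print(r)
for p in cv2.boxPoints(r): print(p,onz(c,*p,0.15))
print(X[200:203,225],X[180,260])
E
```

```text
((275.96612548828125, 204.52005004882812), (104.65723419189453, 138.15036010742188), 85.96228790283203)
[203.37778 157.18512] [0.66967792 0.24767195 0.15      ]
[341.18524 147.45752] [ 0.69490743 -0.05497303  0.15      ]
[348.55447 251.85498] [ 0.4658381  -0.07047434  0.15      ]
[210.74701 261.58258] [0.4425464  0.22697229 0.15      ]
[[0.57592386 0.19867624 0.15041907]
 [0.57353885 0.1984219  0.15262144]
 [0.57155303 0.19859513 0.15045468]] [0.62005894 0.12300362 0.15431988]
```

View pics/top0c.png

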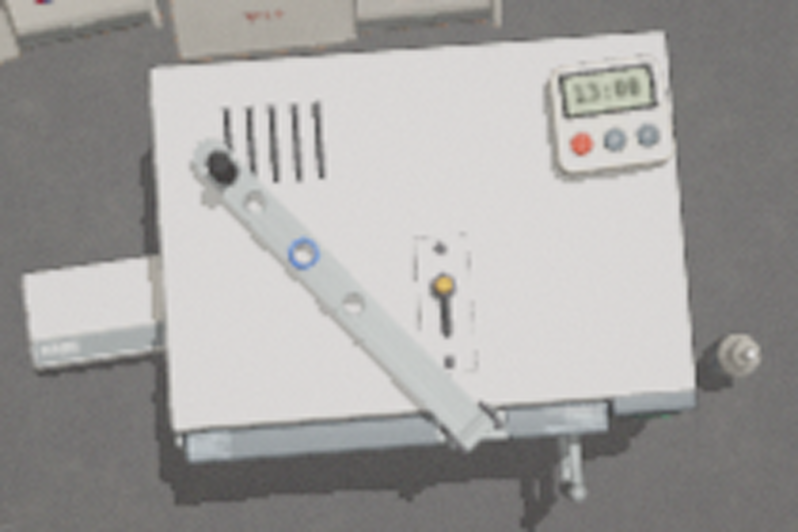

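View pics/scene0c.png

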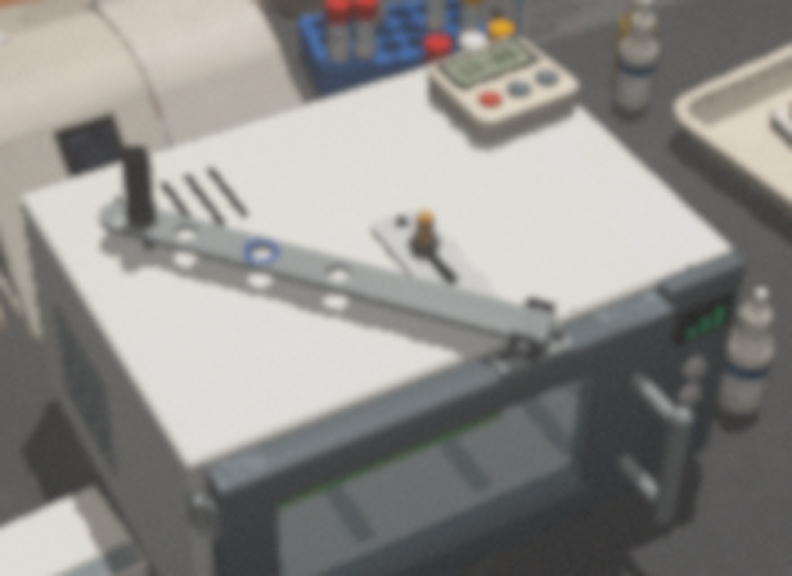

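```bash
python3 - <<'E'
from h import *
c=dict(np.load("top0.npz")); s=dict(np.load("scene0.npz"))
T=lambda x,y,z: onz(c,165+(x+.5)/3.8-.5,140+(y+.5)/3.8-.5,z)
S=lambda x,y,z: onz(s,180+(x+.5)/3.6-.5,140+(y+.5)/3.6-.5,z)
px=[T(152,68,.15),T(664,33,.15),T(693,392,.15),T(173,430,.15)]
q=np.array([[105,150],[105,-150],[-105,-150],[-105,150]])/1000
for p in px: print(p)
A=np.array(px)[:,:2]; am=A.mean(0); H=((q-q.mean(0)).T@(A-am)); th=np.arctan2(H[0,1]-H[1,0],H[0,0]+H[1,1])
R=np.array([[np.cos(th),-np.sin(th)],[np.sin(th),np.cos(th)]]); print("cab",am,th); print((A-am)@R-q)
sc=[S(22,197,.15),S(735,250,.15),S(193,462,.15)]; print("scene corners cab", [((p[:2]-am)@R).round(4) for p in sc])
def cab(p): return ((p[:2]-am)@R).round(4)
for n,p in dict(knobtop=T(222,168,.208),ring=T(303,254,.166),h3=T(353,303,.166),h1=T(254,202,.166),peg=T(444,285,.175),platescrewback=T(440,247,.154),screwfront=T(449,362,.154),pegS=S(426,217,.175),knobtopS=S(136,150,.208),ringS=S(262,251,.166)).items(): print(n,p.round(4),cab(p))
print("pivot", am+R@np.array([-.115,-.020]),"hinge",am+R@np.array([-.115,.140]))
E
```

```text
[0.66895365 0.24491632 0.15      ]
[ 0.69294108 -0.05095363  0.15      ]
[ 0.485392   -0.06716053  0.15      ]
[0.46137038 0.22861986 0.15      ]
cab [0.57716428 0.0888555 ] 0.08003492030472009
[[-0.00102747 -0.00177727]
 [-0.00077148  0.00138211]
 [ 0.00104809  0.00182054]
 [ 0.00075086 -0.00142538]]
scene corners cab [array([0.1024, 0.1482]), array([-0.1026, -0.1505]), array([-0.1026,  0.1448])]
knobtop [0.6039 0.1976 0.208 ] [0.0354 0.1063]
ring [0.561  0.1555 0.166 ] [-0.0108  0.0677]
h3 [0.5336 0.127  0.166 ] [-0.0404  0.0415]
h1 [0.5901 0.1836 0.166 ] [0.0205 0.0934]
peg [0.5436 0.0761 0.175 ] [-0.0344 -0.0101]
platescrewback [0.5667 0.0781 0.154 ] [-0.0113 -0.0099]
screwfront [0.5012 0.0724 0.154 ] [-0.0771 -0.0103]
pegS [0.5448 0.075  0.175 ] [-0.0333 -0.0112]
knobtopS [0.6092 0.1982 0.208 ] [0.0406 0.1064]
ringS [0.5628 0.1535 0.166 ] [-0.0092  0.0656]
pivot [0.46413139 0.05972533] hinge [0.45133947 0.21921316]
```

```bash
cat >> h.py <<'E'
AM=np.array([.57716,.08886]); TH=.0800
RC=np.array([[np.cos(TH),-np.sin(TH)],[np.sin(TH),np.cos(TH)]])
def w(p): return AM+RC@np.asarray(p)
HINGE=np.array([-.115,.140])
def pivot(a): return w(HINGE+.160*np.array([-np.sin(a),-np.cos(a)]))
from scipy.spatial.transform import Rotation as Ro
def pose(piv,psi,L,sgn,dr=0.,h=.030):
    """TCP pose for arm yaw psi (world), lift L, pivot xy; dr = grasp offset along arm"""
    u=np.array([np.cos(psi),np.sin(psi),0]); z=np.array([0,0,1.]); n=np.cross(z,u)
    al=u*np.cos(L)+z*np.sin(L); up=-u*np.sin(L)+z*np.cos(L)
    k=np.array([piv[0],piv[1],.164])+al*(.200+dr)+up*h
    x=-up; y=sgn*n; zz=np.cross(x,y)
    q=Ro.from_matrix(np.c_[x,y,zz]).as_quat()[[3,0,1,2]]
    return k-x*.003, q
E
python3 - <<'E'
from h import *
from station import *
X=np.load("topX.npy")
print("max z near behind", X[70:160,195:300,2].max(), X[70:160,195:300,0][X[70:160,195:300,2]>.16].min())
q0=np.array(current_joint_pos()); print(current_ee_rot(), inverse_kinematics(current_eef_pos(),current_ee_rot()))
for s in (1,-1):
  for a,psi,L in [(0,.77,0),(0,.77,.3),(.2,.6,.3),(.35,.5,.3),(.35,.08,.3),(.35,.08,0),(.45,.0,.2)]:
    p,q=pose(pivot(a),psi,L,s); j=inverse_kinematics(p,q); print(s,a,psi,L,p.round(3),None if j is None else np.round(j,2))
E
```

```text
max z near behind 1.1841320632168812 0.47949083914116164
[-0.09753052 -0.70022928 -0.09830576  0.700359  ] [ 1.27040122  0.33274543 -0.06471641  1.46073311  0.02158706  1.3499204
 -0.08847714]
1 0 0.77 0 [0.608 0.199 0.197] [ 0.42  0.72 -1.25  1.44  0.68  1.46  1.53]
1 0 0.77 0.3 [0.594 0.186 0.255] [ 0.71  0.37 -1.23  1.65  0.29  1.08  1.79]
1 0.2 0.6 0.3 [0.582 0.163 0.255] [ 0.77  0.28 -1.23  1.71  0.24  1.04  1.68]
1 0.35 0.5 0.3 [0.568 0.152 0.255] [ 0.83  0.21 -1.24  1.76  0.19  1.02  1.62]
1 0.35 0.08 0.3 [0.589 0.08  0.255] [ 0.69  0.15 -0.99  1.76  0.22  1.02  1.28]
1 0.35 0.08 0 [0.608 0.081 0.197] [ 0.56  0.55 -1.06  1.52  0.49  1.36  1.11]
1 0.45 0.0 0.2 [0.583 0.07  0.236] [ 0.66  0.24 -0.99  1.71  0.29  1.12  1.16]
-1 0 0.77 0 [0.608 0.199 0.197] [ 0.3   0.58 -0.98  1.44  0.48  1.37 -1.5 ]
-1 0 0.77 0.3 [0.594 0.186 0.255] [ 0.72  0.39 -1.25  1.65  0.31  1.08 -1.36]
-1 0.2 0.6 0.3 [0.582 0.163 0.255] [ 0.83  0.33 -1.32  1.71  0.31  1.06 -1.52]
-1 0.35 0.5 0.3 [0.568 0.152 0.255] [ 0.94  0.31 -1.42  1.76  0.33  1.05 -1.62]
-1 0.35 0.08 0.3 [0.589 0.08  0.255] [ 0.81  0.19 -1.14  1.75  0.28  1.03 -1.9 ]
-1 0.35 0.08 0 [0.608 0.081 0.197] [ 0.52  0.52 -0.99  1.52  0.44  1.34 -2.  ]
-1 0.45 0.0 0.2 [0.583 0.07  0.236] [ 0.7   0.25 -1.04  1.71  0.31  1.12 -1.99]
```

```bash
python3 - <<'E'
from h import *
from station import *
he=dict(np.load("wrist0.npz"))["hand_eye"]; print(he.round(3))
r.movel([.25,-.55,.33],v=.25)
p,q=pose(pivot(0),.769,0,1)
r.move_to(p+[0,0,.10],q); hand.set_gripper(.05,15)
print(current_time(),current_eef_pos(),np.round(current_joint_pos(),2))
pp,qq=current_eef_pos(),current_ee_rot()
c=capture("wrist"); c["p"]=pp;c["q"]=qq; np.savez("wrist1.npz",**c); cv2.imwrite("pics/w1.png",c["color"][:,:,::-1])
c=capture("top"); cv2.imwrite("pics/t1.png",c["color"][:,:,::-1])
E
```

```text
[[ 0.001 -0.247  0.969 -0.14 ]
 [ 1.     0.001 -0.001 -0.   ]
 [-0.001  0.969  0.247 -0.066]
 [ 0.     0.     0.     1.   ]]
4.625 [0.60786517 0.19881242 0.29700888] [ 0.39  0.63 -1.25  1.29  0.6   1.61  1.59]
```

View pics/w1.png

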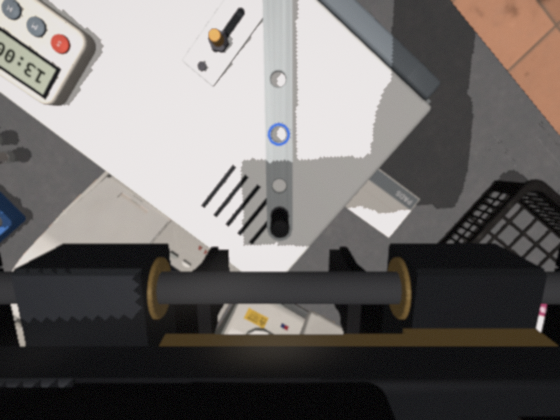

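View pics/t1.png

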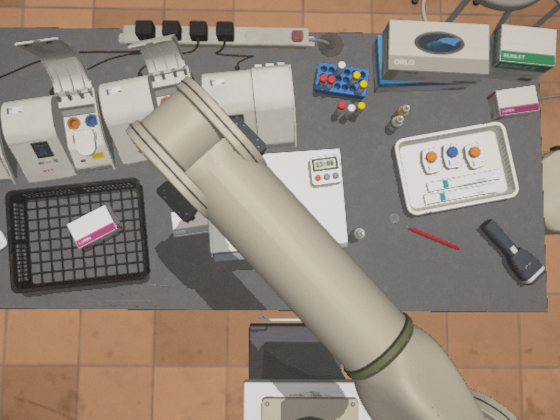

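```bash
cat >> h.py <<'E'
def wcam(c):
    Rt=Ro.from_quat(np.asarray(c["q"])[[1,2,3,0]]).as_matrix(); M=np.eye(4);M[:3,:3]=Rt;M[:3,3]=c["p"]
    G=np.linalg.inv(M@c["hand_eye"]); c=dict(c); c["R"]=G[:3,:3];c["t"]=G[:3,3]; return c
def cab(p): return RC.T@(np.asarray(p)[:2]-AM)
def cen(m,box):
    k=np.zeros_like(m); u0,v0,u1,v1=box; k[v0:v1,u0:u1]=m[v0:v1,u0:u1]
    n,l,s,ce=cv2.connectedComponentsWithStats(k.astype(np.uint8)); i=1+np.argmax(s[1:,4]); return ce[i],s[i]
def blue(c):
    hsv=cv2.cvtColor(c["color"],cv2.COLOR_RGB2HSV); return (abs(hsv[...,0].astype(int)-113)<12)&(hsv[...,1]>90)&(hsv[...,2]>60)
def orange(c):
    hsv=cv2.cvtColor(c["color"],cv2.COLOR_RGB2HSV); return (abs(hsv[...,0].astype(int)-17)<9)&(hsv[...,1]>120)&(hsv[...,2]>120)
E
python3 - <<'E'
from h import *
c=wcam(np.load("wrist1.npz",allow_pickle=True)); 
crop(c,170,0,160,250,2.4,"pics/w1c.png")
b,s=cen(blue(c),(260,110,300,160)); print(b,s); p=onz(c,*b,.166); print("ring",p,cab(p))
o,s=cen(orange(c),(195,15,240,60)); print(o,s); p=onz(c,*o,.175); print("peg",p,cab(p))
p=onz(c,280,216,.208); print("knobtop",p)
E
```

```text
[278.09815951 134.05521472] [268 123  22  23 163]
ring [0.56122364 0.15401432 0.166     ] [-0.0106786   0.06621948]
[214.39823009  35.30973451] [209  29  12  13 113]
peg [0.54409494 0.07582237 0.175     ] [-0.03400121 -0.01035355]
knobtop [0.5994061  0.19282452 0.208     ]
```

View pics/w1c.png

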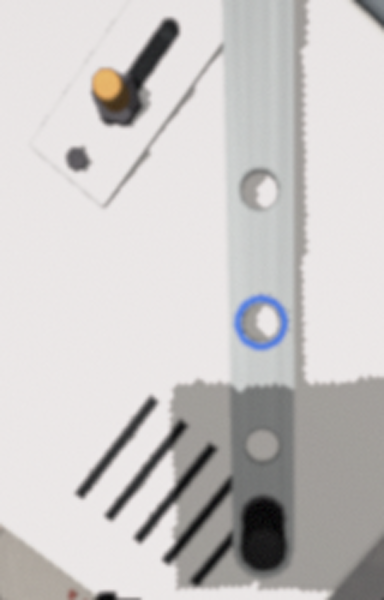

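```bash
python3 - <<'E'
from h import *
from station import *
c=wcam(np.load("wrist1.npz",allow_pickle=True)); k=onz(c,279.6,227,.208);print("knobtop",k)
p,q=pose(pivot(0),.769,0,1); print("plan knob",p)
print(current_force())
print(r.movel(p,v=.1,force_limit=8), current_eef_pos(), current_force())
hand.set_gripper(0.0,20)
print(current_width(),current_force(),current_time())
pp,qq=current_eef_pos(),current_ee_rot()
c=capture("wrist"); c["p"]=pp;c["q"]=qq; np.savez("wrist2.npz",**c); cv2.imwrite("pics/w2.png",c["color"][:,:,::-1])
E
```

```text
knobtop [0.60523837 0.19810215 0.208     ]
plan knob [0.60784739 0.19881717 0.197     ]
[-0.72023629  0.06736801 -0.17967891]
False [0.60812249 0.19906738 0.19773892] [-0.03883353 -0.51067667  0.03055825]
0.013530738485031127 [ 0.07568697 -0.31396427 -0.49813277] 6.5917
```

View pics/w2.png

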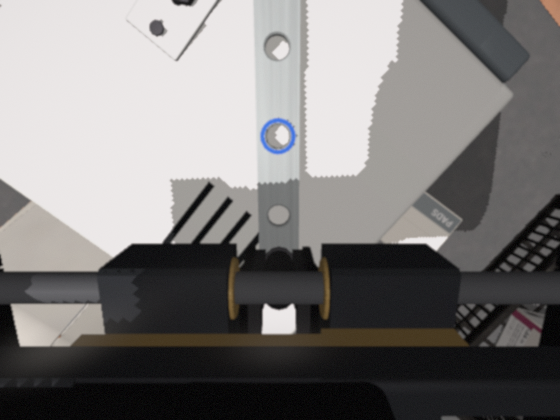

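```bash
python3 - <<'E'
from h import *
from station import *
c=wcam(np.load("wrist2.npz",allow_pickle=True))
b,s=cen(blue(c),(250,110,310,165)); p=onz(c,*b,.166); print("ring",p, p-c["p"], np.linalg.norm((p-c["p"])[:2]), np.arctan2(*(c["p"]-p)[[1,0]]))
def go(a,psi,L,v=.08):
    p,q=pose(pivot(a),psi,L,1); r.movel(p,v=v,rotation=q)
    print(a,psi,L,"err",(current_eef_pos()-p).round(4),"F",current_force().round(1),"t",current_time())
for L in (.1,.2,.3): go(0,.769,L)
for a,psi in ((.1,.7),(.2,.6),(.3,.45),(.36,.35)): go(a,psi,.3,.1)
print(current_width())
pp,qq=current_eef_pos(),current_ee_rot()
c=capture("wrist"); c["p"]=pp;c["q"]=qq; np.savez("wrist3.npz",**c); cv2.imwrite("pics/w3.png",c["color"][:,:,::-1])
c=capture("scene");np.savez("scene3.npz",**c); cv2.imwrite("pics/s3.png",c["color"][:,:,::-1])
c=capture("top");np.savez("top3.npz",**c); cv2.imwrite("pics/t3.png",c["color"][:,:,::-1])
E
```

```text
ring [0.56116843 0.15381117 0.166     ] [-0.04669041 -0.04499058 -0.03101258] 0.0648393843724137 0.7668595834173073
0 0.769 0.1 err [ 0.0002 -0.0004  0.0003] F [1.  0.9 0.1] t 7.0417
0 0.769 0.2 err [ 0.0002 -0.0002 -0.0001] F [ 1.4  1.  -1.1] t 7.4417
0 0.769 0.3 err [ 0.0003 -0.0002 -0.0001] F [1.  1.2 0.3] t 7.8417
0.1 0.7 0.3 err [0.0002 0.0005 0.0001] F [2.9 1.6 0.6] t 8.1167
0.2 0.6 0.3 err [0.0004 0.0002 0.0002] F [2.4 1.9 1.9] t 8.4083
0.3 0.45 0.3 err [0.0004 0.0002 0.0003] F [4.2 0.9 0.8] t 8.7667
0.36 0.35 0.3 err [0.0003 0.0002 0.0002] F [4.9 2.1 1.1] t 9.0583
0.01288465560562665
```

View pics/w3.png

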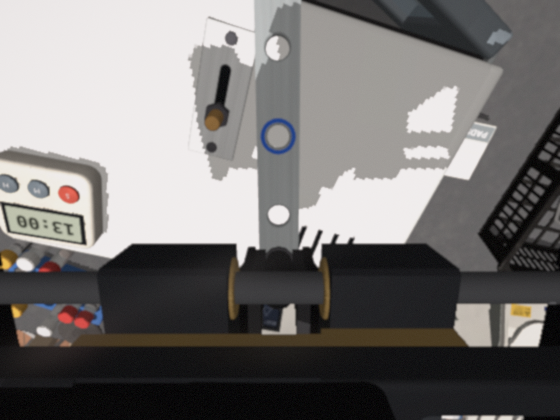

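View pics/s3.png

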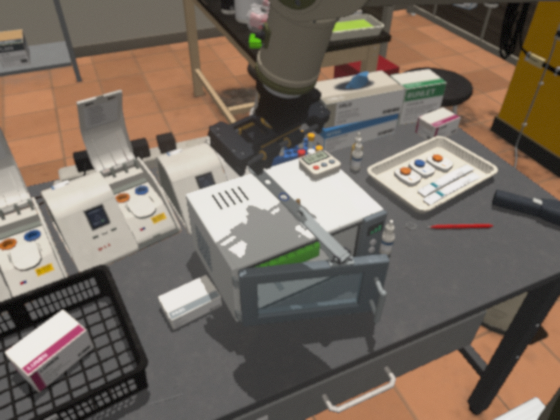

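```bash
python3 - <<'E'
from h import *
c=wcam(np.load("wrist3.npz",allow_pickle=True))
crop(c,185,0,130,170,4,"pics/w3c.png")
hsv=cv2.cvtColor(c["color"],cv2.COLOR_RGB2HSV); print(hsv[112:128:3,206:224:3].tolist())
m=(abs(hsv[...,0].astype(int)-15)<9)&(hsv[...,1]>120)&(hsv[...,2]>80)
o,s=cen(m,(195,95,240,140)); print(o,s); p=onz(c,*o,.174); print("peg",p,cab(p))
for n,f in (("top0",0),("scene0",0),("scene3",0)):
    d=dict(np.load(n+".npz")); mm=orange(d); 
    o,s=cen(mm,(270,200,295,225) if n=="top0" else (285,190,310,215)); p=onz(d,*o,.172 if 'scene' in n else .175); print(n,o,s,p,cab(p))
E
```

```text
[[[135, 8, 68], [16, 83, 71], [16, 144, 90], [16, 143, 91], [17, 144, 90], [15, 104, 76]], [[9, 28, 63], [17, 145, 93], [17, 146, 98], [16, 143, 93], [16, 140, 89], [17, 147, 80]], [[16, 133, 102], [16, 142, 135], [17, 142, 135], [16, 145, 123], [16, 142, 90], [17, 144, 76]], [[16, 139, 132], [17, 144, 135], [16, 142, 135], [17, 147, 132], [16, 142, 111], [16, 120, 70]], [[16, 135, 132], [17, 141, 134], [17, 145, 130], [17, 141, 134], [17, 145, 120], [10, 50, 61]], [[14, 61, 129], [17, 145, 130], [17, 144, 131], [17, 144, 131], [16, 92, 111], [20, 6, 128]]]
[213.22978723 119.46382979] [206 110  16  20 235]
peg [0.54174485 0.07547644 0.174     ] [-0.03637143 -0.01051057]
top0 [281.16666667 214.83333333] [280 214   3   3   6] [0.54321372 0.07671461 0.175     ] [-0.03480831 -0.00939374]
scene0 [298.  200.5] [298 200   1   2   2] [0.54653258 0.07399297 0.172     ] [-0.03171756 -0.01237191]Traceback (most recent call last):
  File "<stdin>", line 9, in <module>
  File "h.py", line 33, in cen
    n,l,s,ce=cv2.connectedComponentsWithStats(k.astype(np.uint8)); i=1+np.argmax(s[1:,4]); return ce[i],s[i]
                                                                       ~~~~~~~~~^^^^^^^^^
    return _wrapfunc(a, 'argmax', axis=axis, out=out, **kwds)
    return bound(*args, **kwds)
ValueError: attempt to get argmax of an empty sequence
```

View pics/w3c.png

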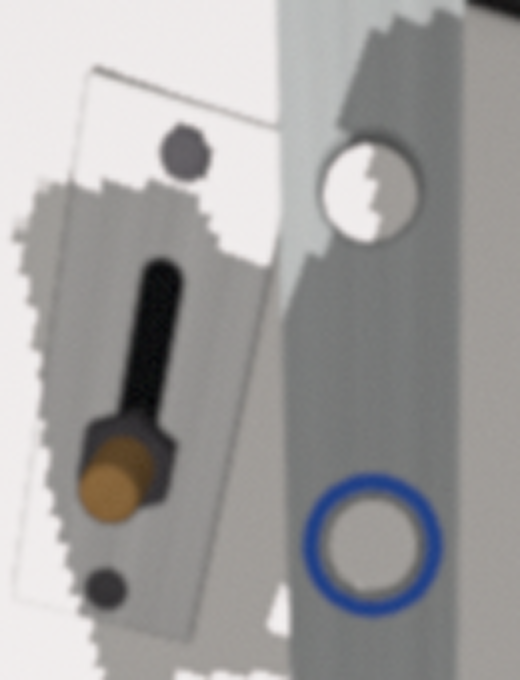

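```bash
cat >> h.py <<'E'
def pegw(c,box,v):
    hsv=cv2.cvtColor(c["color"],cv2.COLOR_RGB2HSV)
    m=(abs(hsv[...,0].astype(int)-16)<6)&(hsv[...,1]>110)&(hsv[...,2]>v); o,s=cen(m,box); return o,s,onz(c,*o,.175)
E
python3 - <<'E'
from h import *
c=wcam(np.load("wrist3.npz",allow_pickle=True))
o,s,p=pegw(c,(195,95,240,140),118);print(o,s,p,cab(p))
b,s=cen(blue(c),(250,110,310,165)); print(b)
c=wcam(np.load("wrist2.npz",allow_pickle=True)); b,s=cen(blue(c),(250,110,310,165)); print(b)
Rt=Ro.from_quat(np.asarray(c["q"])[[1,2,3,0]]).as_matrix(); rv=Rt.T@(onz(c,*b,.166)-c["p"]); print("ring in tool",rv)
E
```

```text
[211.62318841 122.99275362] [205 117  14  13 138] [0.5436749  0.07521158 0.175     ] [-0.03446872 -0.01092882]
[277.84236453 135.50492611]
[277.85121951 135.4902439 ]
ring in tool [ 0.03101204  0.00013367 -0.0648395 ]
```

```bash
cat >> h.py <<'E'
from scipy.optimize import brentq
def solve(P):
    a=brentq(lambda a:np.linalg.norm(np.asarray(P)-pivot(a))-.136,.15,.8); d=np.asarray(P)-pivot(a); return a,np.arctan2(d[1],d[0])
P0=np.array([.5438,.0755]); DR=.0008
E
python3 - <<'E'
from h import *
from station import *
a,psi=solve(P0); print(a,psi)
def go(a,psi,L,v=.08,fl=None):
    p,q=pose(pivot(a),psi,L,1,DR); s=r.movel(p,v=v,rotation=q,force_limit=fl)
    print(L,s,"err",(current_eef_pos()-p).round(4),"F",current_force().round(1),"t",current_time())
go(a,.2,.3); go(a,psi,.3); go(a,psi,.2); go(a,psi,.14,.05,5)
pp,qq=current_eef_pos(),current_ee_rot()
c=capture("wrist"); c["p"]=pp;c["q"]=qq; np.savez("wrist4.npz",**c); crop(c,200,20,150,130,5,"pics/w4c.png")
E
```

```text
0.35303779471448055 0.07618351798682561
0.3 False err [-0.0001  0.0004 -0.    ] F [3.7 0.8 0.9] t 9.7083
0.3 False err [-0.0001  0.0004 -0.    ] F [3.3 0.4 0.7] t 10.1417
0.2 False err [-0.0001  0.001  -0.0006] F [3.8 0.5 0.8] t 10.55
0.14 False err [-0.0001  0.0004  0.0001] F [ 3.3  0.1 -0.3] t 10.9417
```

View pics/w4c.png

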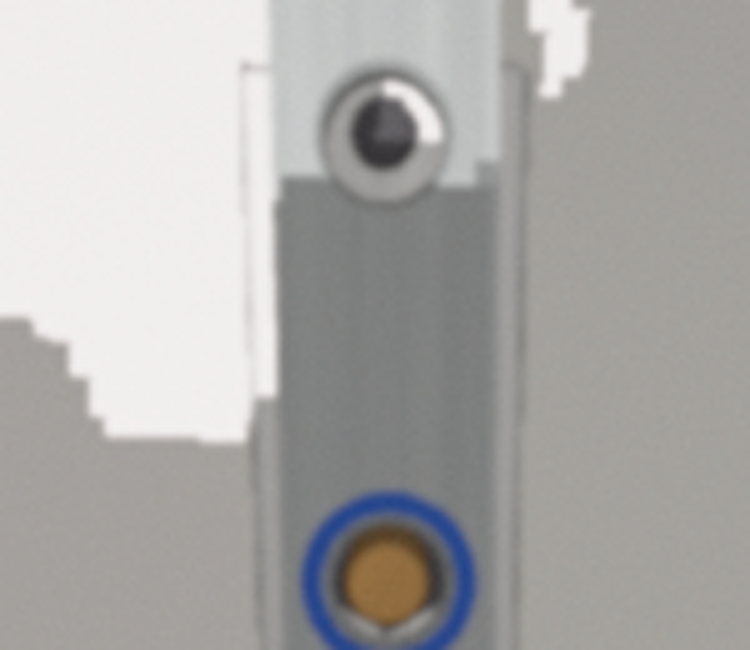

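```bash
python3 - <<'E'
from h import *
from station import *
c=wcam(np.load("wrist4.npz",allow_pickle=True))
o,s,p=pegw(c,(260,115,295,155),105);print(o,s,p)
b,sb=cen(blue(c),(250,110,310,165));print(b,sb)
# ring expected at level and now
a,psi=solve(P0)
def go(L,v=.02,fl=None):
    p,q=pose(pivot(a),psi,L,1,DR); s=r.movel(p,v=v,rotation=q,force_limit=fl)
    print(L,s,"err",(current_eef_pos()-p).round(4),"F",current_force().round(2),"t",current_time()); return s
print(cab(p), p[:2]-P0)
P=.5*(p[:2]+P0)
a,psi=solve(P); print(a,psi)
go(.14)
for L in (.11,.09,.07,.05,.03,.015,.005):
    if go(L,fl=2.5): break
E
```

```text
[276.95049505 135.88118812] [270 128  15  17 202] [0.54359398 0.07518486 0.175     ]
[277.39348371 135.83458647] [260 118  35  36 399]
[-0.03455151 -0.01094899] [-0.00020602 -0.00031514]
0.3537999557486643 0.07477877958359325
0.14 False err [-0.0001 -0.0001  0.0003] F [ 3.59  1.07 -0.3 ] t 11.2417
0.11 False err [ 0.      0.0002 -0.0003] F [ 3.98  0.4  -0.09] t 11.7
0.09 False err [ 0.      0.0001 -0.0003] F [3.17 0.61 0.47] t 12.05
0.07 False err [ 0.      0.     -0.0002] F [ 3.52 -0.03 -0.08] t 12.4
0.05 False err [ 0.      0.0001 -0.0003] F [3.34 0.12 0.31] t 12.75
0.03 False err [ 0.      0.0001 -0.0003] F [ 4.48 -0.15  0.01] t 13.1
0.015 False err [ 0.     -0.     -0.0002] F [ 3.39  0.7  -0.96] t 13.4
0.005 False err [ 0.     -0.     -0.0001] F [ 3.9  -0.04 -0.75] t 13.65
```

```bash
python3 - <<'E'
from h import *
from station import *
P=P0+np.array([-.0001,-.00016]); a,psi=solve(P)
p,q=pose(pivot(a),psi,0,1,DR)
r.movel(p-[0,0,.0008],v=.02,rotation=q,force_limit=3); print(current_force().round(2))
pp,qq=current_eef_pos(),current_ee_rot()
c=capture("wrist"); c["p"]=pp;c["q"]=qq; np.savez("wrist5.npz",**c); crop(c,200,20,150,130,5,"pics/w5c.png")
u=np.array([np.cos(psi),np.sin(psi),0])
for i in range(1,9):
    r.movel(p-[0,0,.0008]+u*.0003*i,v=.01,force_limit=5); r.dwell(.1)
    F=np.mean([current_force() for _ in range(5)],0); print(i,F.round(2),(current_eef_pos()-p).round(4))
    if F@u<.8: break
print(current_time())
E
```

```text
[ 3.59 -0.37  1.14]
1 [3.19 0.03 0.43] [ 0.0004  0.0001 -0.0007]
2 [4.53 0.43 1.22] [ 0.0006  0.     -0.0008]
3 [4.13 0.4  0.26] [ 0.0009  0.0001 -0.0008]
4 [ 4.01 -0.32  0.04] [ 0.0012  0.0001 -0.0008]
5 [ 4.79 -0.15  0.94] [ 0.0015  0.0001 -0.0008]
6 [ 1.85 -0.52  1.79] [ 0.0017  0.0001 -0.0008]
7 [-0.33  1.87  0.94] [ 0.0018  0.0002 -0.0009]
16.4
```

View pics/w5c.png

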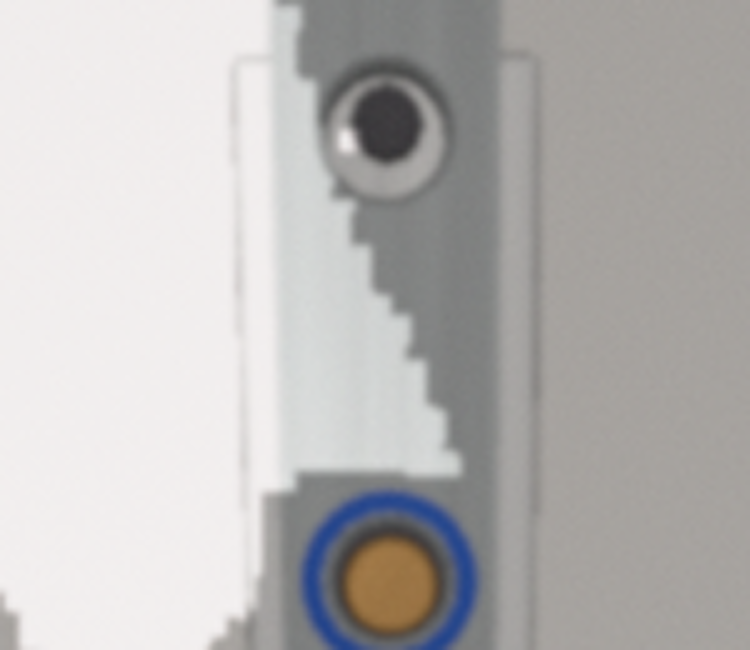

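```bash
python3 - <<'E'
from h import *
from station import *
hand.set_gripper(.045,15); print(current_width(),current_force().round(2))
r.dwell(.2)
p=current_eef_pos(); r.movel(p+[0,0,.10],v=.1); 
pp,qq=current_eef_pos(),current_ee_rot()
c=capture("wrist"); c["p"]=pp;c["q"]=qq; np.savez("wrist6.npz",**c); cv2.imwrite("pics/w6.png",c["color"][:,:,::-1])
r.movel(p+[-.05,-.05,.20],v=.15)
try: r.move_to([.25,-.5,.35],[-0.0974,-0.7002,-0.0983,0.7004])
except Exception as e: print(repr(e))
c=capture("scene");np.savez("scene6.npz",**c); crop(c,180,140,220,160,3.6,"pics/s6c.png")
c=capture("top");np.savez("top6.npz",**c); crop(c,165,140,210,160,3.7,"pics/t6c.png")
print(current_time(),current_force())
E
```

```text
0.04472216094106817 [-0.09  0.39  0.72]
21.9 [-0.21512554  0.18806222  0.41996468]
```

View pics/s6c.png

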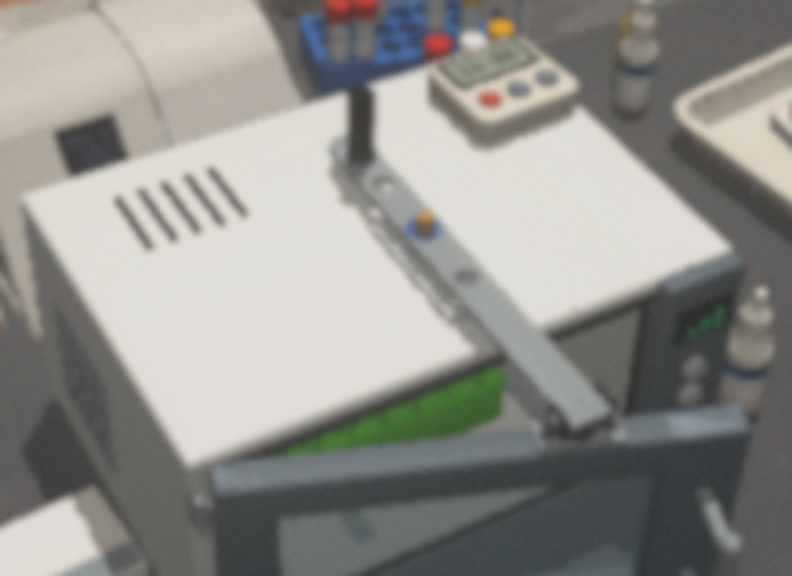

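View pics/t6c.png

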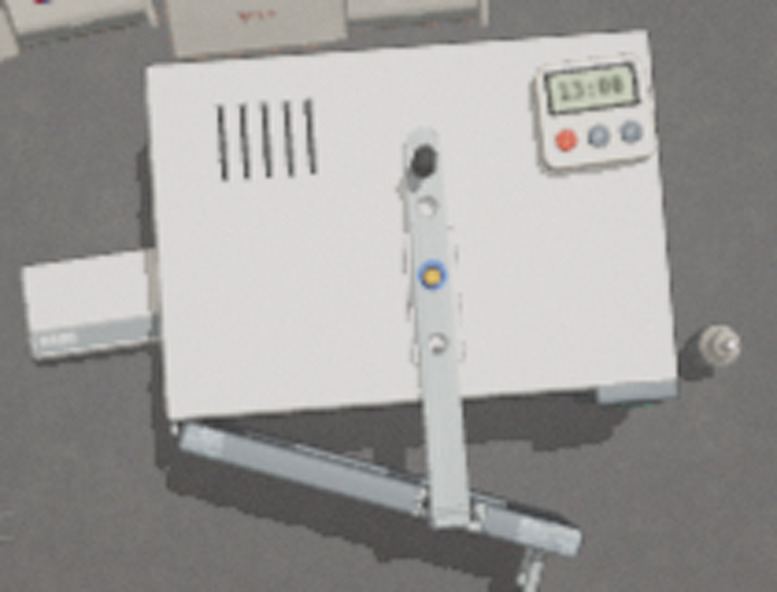

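View pics/w6.png

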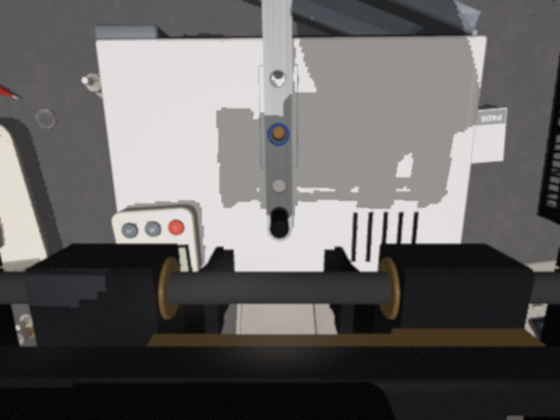

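```bash
python3 - <<'E'
from station import *
print(current_force(),current_eef_pos()); workorder.close_job(); print(current_time())
E
```

```text
[-0.21512554  0.18806222  0.41996468] [ 0.25088473 -0.49947848  0.35012554]
the job is handed in; nothing more can be done
the job is handed in; nothing more can be done
```

The stay arm's middle (blue-ring) hole is down over the brass peg, and the peg alone holds the door open. I handed the job in after about 22 s; it gives no verdict.

**How it went:** I gripped the knob, raised the arm 0.3 rad and pushed the door out. The wrist camera showed the peg about 10.5 mm towards the back from the slot's middle. The hole dropped over it on the first try. The wrist force stayed around 5 N or less in the readings I printed; the force on the peg itself cannot be read directly. I then moved the hand back about 2 mm until the push at the hand fell from about 4 N to 0, so the peg carried the load before I let go.

**Last checks:**
- **Pictures with the robot away:** The peg stands up through the blue ring and the arm looks level. The door is out at about 0.35 rad by my geometry; I did not measure its angle separately. The timer, dropper bottle and carton look to be where they were; I judged that by eye.
- **Robot:** It is parked clear of everything with the gripper open, and the tool force reads about zero.
- **Disagreement:** The camera views put the peg's place 1–3 mm apart, the scene camera being furthest off. I used the wrist camera, and the hole fitting confirmed it.

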